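Set a dome camera's zoom ring to its wide stop and cap the lens

TASK

Ready the dome camera for transport: turn the zoom ring, the slim black knurled ring in the middle of the upright lens, counter-clockwise (seen from above) until its screw comes up firmly against the stop pin, without forcing it so hard that the lens starts to unscrew from the camera and without touching the ring above it or the ring below it. Then push the lens cap gently and squarely home over the front of the lens and let go. Leave the other cap, the spare lens and the screwdriver alone.

Things in the scene. Friction and masses are not known exactly. Their poses are not given: they have to be found in the camera images.
- camera: Dome security camera without its bubble, fixed to the bench: round white cup 140 mm across and 40 mm high, in it a black yoke and a grey block 50 mm wide up to 56 mm height, from which the lens rises straight up. Origin on the lens axis at bench height, z up. Outside the lens, nothing of the camera is higher than 56 mm.
- ring_axis (a point): Point on the vertical lens axis at the middle height of the zoom ring, 77 mm above the bench. The zoom ring is black, knurled, 44 mm in diameter, 12 mm high (71 to 83 mm above the bench), the middle one of the three rings on the lens, and turns about this axis.
- zoom_ring: The zoom ring itself, with its screw; origin on the lens axis at its underside, 71 mm above the bench, x towards its screw, z up. It drags with about 0.08 N m, stays where it is left and starts 0.4 to 0.95 rad short of its stop.
- zoom_screw (a point): Point on the centreline of the zoom ring's lock screw (slack), 23.5 mm from the lens axis, 77 mm up. The screw is steel, about 5 mm thick, sticks out level to 34 mm from the axis and turns with the ring. Fingers up to 24 mm wide on a line through the axis about 110 degrees counter-clockwise (seen from above) of this screw clear it, the stop pin and the focus screw all through the turn.
- stop_pin: Wide-end stop: an upright steel pin about 3 mm thick in the shoulder of the back ring, 23.5 mm from the lens axis, 70 to 80 mm above the bench; origin on its centreline at its foot. Turned counter-clockwise, the side of the zoom screw comes up against it. Where the pin stands differs from lens to lens.
- lens_mount (a joint): Turn of the whole lens in its screw thread, rad: 0 screwed home, grows counter-clockwise as it unscrews. The thread starts to give at about 0.3 N m; it should stay at 0.
- focus_ring: Fixed ring just above the zoom ring: 38 mm in diameter, 84 to 94 mm above the bench, origin on the axis at its underside. Not to be touched.
- focus_screw (a point): Outer end of the focus ring's lock screw, 5 mm thick, which sticks out level from the focus ring to 31 mm from the axis, 89 mm above the bench, roughly opposite the zoom screw. Part of the focus ring; not to be touched.
- back_ring: Fixed ring just below the zoom ring: 49 mm in diameter (2.5 mm wider all round than the zoom ring), 61 to 70 mm above the bench, origin on the axis at its underside. Not to be touched.
- front_barrel: Front of the lens above the focus ring: 36 mm in diameter, 94 to 108 mm above the bench, rim bevelled 1.5 mm, origin on the axis at its underside.
- lens_front (a point): Centre of the front face of the lens, on the axis, 108 mm above the bench, z up.
- lens_cap: Loose black push-on lens cap, the larger of two round caps, lying on the bench mouth down: 43 mm outside diameter, 14 mm high, closed on top (3 mm thick), mouth 38 mm wide and 11 mm deep. Origin at the centre of its mouth (underside), z up. Home on the lens, its origin is 11 mm below the front face, 97 mm above the bench.
- mount_cap: Loose small black cap for a lens mount, 31 mm in diameter, 9 mm high; a bystander, its place may be swapped with the lens cap's. Origin at the centre of its underside.
- spare_lens: Loose small black lens standing on the bench, 34 mm in diameter, 36 mm high; a bystander. Origin at the centre of its underside.
- screwdriver: Loose screwdriver 160 mm long lying on the bench; a bystander. Origin at its middle.

How it is judged:
By the outcome, as a careful person would: the job done as asked, in the order asked, and still so for the second after the job is handed in, with the robot touching nothing.
It also fails if it takes over 72 s, if anything falls off the work surface, if the arm or the gripper's body presses on something with over 40 N, if the wrist force passes 120 N, or if a joint passes its speed limit or range.

ROBOT

A 6-joint arm with a two-finger parallel gripper is mounted at the origin on the work surface. World frame = base frame: x ahead of the robot, y to its left, z up, the work surface at z = 0. Lengths are in mm, angles in rad, forces in N, time in s.
With the tool pointing down it reaches from about 350 to 975 mm from the base axis. Payload 7.1 kg.
Tool frame: the origin (TCP) lies midway between the tips of the shut fingers; the grasp point (between the pads) lies 19 mm behind it; z points along the fingers, y is the line along which they close (so a half turn about z gives the same grasp; the last joint's range is limited). The gripper opens to 88 mm and grips with 3 to 60 N. Pads are 20 mm wide; open, the fingers measure 115 mm over their backs; the gripper's body (75 mm by 178 mm) begins 61 mm behind the grasp point.
Start: joints at [1.321, 0.423, 1.63, -0, 1.089, -0.019], TCP at [142.941, 608.418, 188.175] pointing down, gripper open.
Joint ranges: [-3, 3], [-0.9, 2.11], [0.09, 2.58], [-1.31, 4.45], [0.11, 2.69], [-2.54, 2.54]. Speed limits (rad/s): [2.39, 2.39, 3.01, 3.14, 3.14, 3.14].

INTERFACE

Orientations are given as a rotation vector (axis times angle).
In Python, from workcell import ctrl gives the robot as it stands.
- The arm moves only by the shell command python3 -m inch 'ROWS' [OPENING]. ROWS is JSON, a list of rows, each an object with "xyz": the shift along the tool's x, y, z in mm, a list of three; "rot": the turn, a rotation vector about the tool's x, y, z in rad, a list of three. In form: [{"xyz": [dx, dy, dz], "rot": [ax, ay, az]}, ...]. A call has 1 to 12 rows; each row is the pose to reach, as a shift and turn from the pose commanded when the call began, along the tool's axes at that moment; what a row does not reach only later rows make up. A row lasts 1/12 s, in which the tool goes at most 41.7 mm and 7.16 degrees, less where a joint would pass 70% of its speed; a pose out of reach is approached as far as the arm can. A call with a gripper value outside its range is refused whole. OPENING is the closure in counts, from 0 (fully open) to 255 (shut), set as the call begins (- or left out, the last holds). The fingers move at their own pace and stop on an object; the grip force is fixed at half the most. Time passes only in rows, so rows that repeat a pose let the fingers close. It gives the time, the measured TCP pose, the force, the opening and the grip force at its end, in the units of the state.
- ctrl.get_obs(): the state, without advancing time (a new reading comes with each control period).
- ctrl.get_image(name): name is "scene" or "top" or "wrist"; returns the picture (384x512x3 uint8, red, green, blue); there is no depth.
- ctrl.camera_model(name): a dict with "fx", "fy", "cx", "cy" (pixels), "position" and "attitude" of the camera in the world. Camera axes: x right, y up, looking along -z (the intrinsics and any distortion apply to the point x, -y, -z); pixel columns grow to the right and rows downward; lengths in mm; the calibration is good to about 2 mm. A picture is of the moment at which its call begins: read the wrist's pose just before it. camera_model takes no time and is no camera call; for the wrist camera it gives the pose at the moment of the call.
- ctrl.close_job(): hands the job in; it is judged then, once.
The state is a dict: "t": time; "qpos": joint angles; "qvel": joint speeds; "joint_torque": joint torques, N m; "ee_pos": TCP position; "orientation": TCP orientation; "ft_force": force on the tool from outside, world axes, zero at the start; "moment": the same for the moment, N m; "width": finger opening in mm; "grasp_force": force on a finger pad.
Only numpy, scipy, OpenCV 4.12 (cv2) and the standard library are available. Lean on these libraries where they do the work, as an engineer would, in place of code of your own. Each camera call takes 0.05 s, during which the arm holds its last target. There are 200 camera calls.

## Working session

There is one attempt and no reset: what is moved stays moved. The work goes in short steps, Python scripts to look and compute and a shell command to move; the robot and the scene stay as the last step left them, time stands still between calls to the robot, and variables do not carry over. Pictures are saved under pics/ and viewed, at most 10 in all, crops included, and the job is handed in when it is done.

```bash
mkdir -p pics; ls; cat > h.py <<'E'
import numpy as np, cv2
from scipy.spatial.transform import Rotation as R
from workcell import ctrl
def att(a):
    a=np.array(a,float)
    return a if a.shape==(3,3) else (R.from_rotvec(a).as_matrix() if a.size==3 else R.from_quat(a).as_matrix())
def ray(m,u,v):
    d=np.array([(u-m['cx'])/m['fx'],-(v-m['cy'])/m['fy'],-1.]); return np.array(m['position']),att(m['attitude'])@d
def plane(m,u,v,z):
    p,d=ray(m,u,v); return p+d*(z-p[2])/d[2]
def proj(m,P):
    c=att(m['attitude']).T@(np.array(P,float)-m['position']); return m['cx']+m['fx']*c[0]/-c[2], m['cy']-m['fy']*c[1]/-c[2]
def snap(n,f):
    m=ctrl.camera_model(n); im=ctrl.get_image(n); cv2.imwrite('pics/'+f,im[:,:,::-1]); np.save('pics/'+f+'.npy',im); return m,im
E
python3 - <<'E'
from h import *
o=ctrl.get_obs(); print(o)
ims=[]
for n in ['scene','top','wrist']:
    m,im=snap(n,n+'0.png'); print(n,m); ims.append(im)
a=np.hstack(ims[:2]); 
E
cd pics; python3 -c "
import cv2,numpy as np
t=cv2.imread('top0.png');s=cv2.imread('scene0.png');w=cv2.imread('wrist0.png')
cv2.imwrite('a.png',cv2.resize(t,(800,600),interpolation=cv2.INTER_CUBIC))
cv2.imwrite('b.png',np.hstack([cv2.resize(s,(400,300)),cv2.resize(w,(400,300))]))"
```

```text
pics
{'t': 0.0, 'qpos': array([ 1.32101188e+00,  4.23826806e-01,  1.63067227e+00, -2.45436113e-05,
        1.08859024e+00, -1.89864823e-02]), 'qvel': array([-0.00107098,  0.0007919 , -0.00035234,  0.00137467, -0.00134805,
        0.00046435]), 'joint_torque': array([ 2.40097379e-04, -5.44611096e+01, -2.73676246e+01,  6.44880719e-02,
        2.23900226e-02, -1.03353518e-04]), 'ee_pos': array([142.79807988, 607.85573224, 187.41746021]), 'orientation': array([-3.61693999e-01, -3.12052108e+00,  2.33420148e-03]), 'ft_force': array([-0.91037666, -1.25042733,  0.24678752]), 'moment': array([-0.03224274,  0.02123464, -0.03922703]), 'grasp_force': 0.0, 'width': 87.34682511822514}
scene {'fx': 413.232912909024, 'fy': 413.232912909024, 'cx': 251.6683874718612, 'cy': 185.8213309770865, 'position': array([917.38657259, 191.00185471, 688.80688153]), 'attitude': array([0.39323754, 0.70264368, 1.99995295])}
top {'fx': 373.3199977469306, 'fy': 373.3199977469306, 'cx': 253.12742791408152, 'cy': 189.23937135080982, 'position': array([376.85157987, -54.68862704, 804.88738489]), 'attitude': array([ 0.1532923 , -0.16012306, -1.54413137])}
wrist {'fx': 313.1344824497585, 'fy': 313.1344824497585, 'cx': 256.8266498835667, 'cy': 194.99133966057715, 'position': array([ 71.319297  , 624.76875233, 385.46597242]), 'attitude': array([-0.23150321, -0.18007697,  1.33061293])}
```

View pics/a.png

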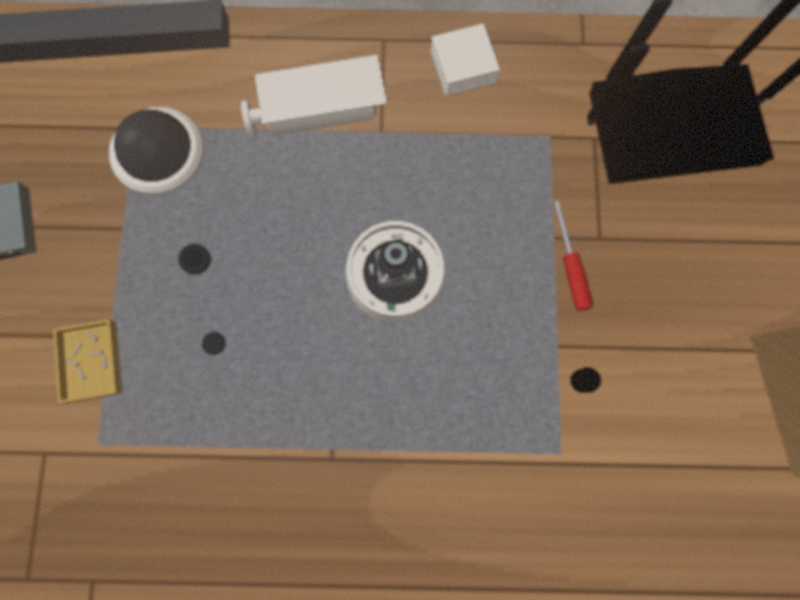

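View pics/b.png

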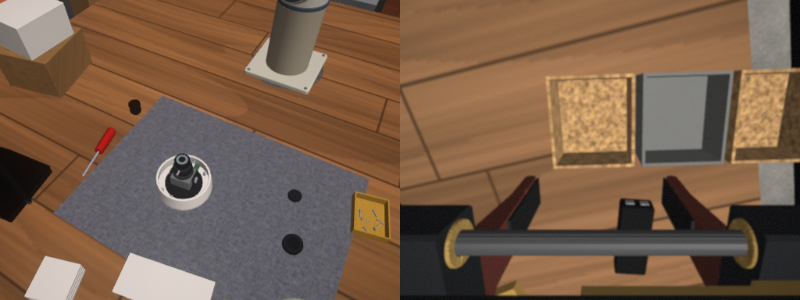

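Top view (800x600 picture): camera cup at (395,270) with the lens front near (396,254), larger cap (lens cap) at (194,259), mount cap at (213,343), spare lens (586,380), screwdriver (575,260). The scene and wrist views agree, with the wrist looking away from the bench mat.

```bash
python3 - <<'E'
from h import *
def blob(mask,near,label):
    n,l,s,c=cv2.connectedComponentsWithStats(mask.astype('uint8'))
    k=min([i for i in range(1,n) if s[i,4]>60],key=lambda i:np.hypot(*(c[i]-near)))
    cs,_=cv2.findContours((l==k).astype('uint8'),cv2.RETR_EXTERNAL,cv2.CHAIN_APPROX_NONE)
    e=cv2.fitEllipse(cv2.convexHull(cs[0])); return c[k],e
k=512/800
for n,nears in [('top',[(395*k,270*k),(194*k,259*k),(213*k,343*k)]),('scene',[(184*1.28,181*1.28),(292*1.28,244*1.28),(295*1.28,196*1.28)])]:
    im=np.load(f'pics/{n}0.png.npy').astype(int); m=ctrl.camera_model(n)
    w=(im.min(2)>150); d=im.max(2)<70
    for lab,mask,nr,z in [('cup',w,nears[0],40),('A',d,nears[1],14),('B',d,nears[2],9)]:
        c,e=blob(mask,np.array(nr),lab); p=plane(m,*e[0],z)
        print(n,lab,c.round(1),np.round(e[0],1),np.round(e[1],1),p.round(1),'size',np.array(e[1])*np.linalg.norm(p-m['position'])/m['fx'])
b=np.load('pics/top0.png.npy')[135:210,210:295]; cc=np.load('pics/scene0.png.npy')[185:275,190:280]
cv2.imwrite('pics/c.png',np.hstack([cv2.resize(b,(400,400),interpolation=cv2.INTER_CUBIC),cv2.resize(cc,(400,400),interpolation=cv2.INTER_CUBIC)])[:,:,::-1])
o=ctrl.get_obs(); print(R.from_rotvec(o['orientation']).as_matrix().round(3))
m=ctrl.camera_model('wrist'); T=R.from_rotvec(o['orientation']).as_matrix()
print('wristcam in tool',T.T@(m['position']-o['ee_pos']),(T.T@att(m['attitude'])).round(3))
E
```

```text
top cup [252.  170.3] [252.2 171.2] [60.8 63.1] [570.8 -53.7  40. ] size [128.46617156 133.47005227]
top A [124.2 165.5] [124.2 165.5] [18.  19.4] [584.1 226.2  14. ] size [41.56608461 45.03282864]
top B [136.4 219.3] [136.5 219.3] [13.  13.9] [467.3 191.3   9. ] size [29.23217997 31.28873961]
scene cup [237.  237.7] [235.9 232. ] [69.6 72.8] [583.3 -42.7  40. ] size [129.1007475  135.06031504]
scene A [374.  312.3] [374.  312.3] [26.  28.4] [589.7 230.8  14. ] size [47.31923815 51.66169437]
scene B [376.7 250.1] [376.6 250.1] [16.  18.3] [470.9 194.7   9. ] size [31.56866404 36.06739552]
[[-0.973  0.229 -0.   ]
 [ 0.229  0.973 -0.001]
 [ 0.    -0.001 -1.   ]]
wristcam in tool [  73.45824323   -0.20281961 -197.96664274] [[-0.001  0.963  0.269]
 [ 1.     0.001  0.001]
 [ 0.001  0.269 -0.963]]
```

View pics/c.png

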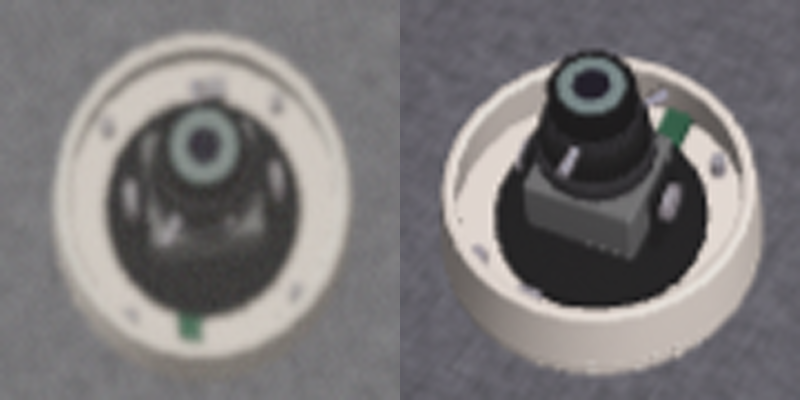

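Crop: in the top view the lens front sits at crop (203,146). In the scene view it is at (590,85), with the zoom screw a light stub near (568,160) and the focus screw near (655,97).

```bash
cat >> h.py <<'E'
def tri(r1,r2):
    (p,d),(q,e)=r1,r2; A=np.stack([d,-e],1); s=np.linalg.lstsq(A,q-p,rcond=None)[0]
    a,b=p+s[0]*d,q+s[1]*e; return (a+b)/2,np.linalg.norm(a-b)
def to_tool(P,o=None):
    o=o or ctrl.get_obs(); return R.from_rotvec(o['orientation']).as_matrix().T@(np.array(P)-o['ee_pos'])
E
python3 - <<'E'
from h import *
t=ctrl.camera_model('top'); s=ctrl.camera_model('scene')
print(tri(ray(t,253.1,162.4),ray(s,232.75,204.1)),plane(t,253.1,162.4,108),plane(s,232.75,204.1,108))
print('capA',tri(ray(t,124.2,165.5),ray(s,374,312.3)))
z=plane(s,190+168/4.444,185+160/4.444,77);f=plane(s,190+255/4.444,185+97/4.444,89); print(z,f)
c=plane(s,232.75,204.1,108)
for q in (z,f): print(np.hypot(*(q-c)[:2]),np.arctan2(*(q-c)[1::-1]))
print(to_tool([c[0],c[1],190]))
E
```

```text
(array([571.42017408, -54.32659066, 105.60435001]), np.float64(1.844869055433319)) [571.1790748  -55.15076731 108.        ] [572.51257903 -52.45022017 108.        ]
capA (array([586.04992227, 230.30960728,   5.46142353]), np.float64(2.1461632294473847))
[589.88242444 -53.66199368  77.        ] [553.42338493 -34.61322718  89.        ]
17.41206261915626 -0.0696502100143721
26.125766025573434 2.3900924240444015
[-569.36371094 -544.63544047   -1.7917751 ]
```

```bash
python3 -m inch '[{"xyz":[-14,-13,0],"rot":[0,0,0.06]},{"xyz":[-42,-40,0],"rot":[0,0,0.17]},{"xyz":[-71,-67,0],"rot":[0,0,0.29]},{"xyz":[-99,-94,0],"rot":[0,0,0.4]},{"xyz":[-127,-121,0],"rot":[0,0,0.51]},{"xyz":[-155,-148,0],"rot":[0,0,0.63]},{"xyz":[-184,-175,0],"rot":[0,0,0.74]},{"xyz":[-212,-202,0],"rot":[0,0,0.86]},{"xyz":[-240,-229,0],"rot":[0,0,0.97]},{"xyz":[-268,-256,0],"rot":[0,0,1.08]},{"xyz":[-297,-283,0],"rot":[0,0,1.2]},{"xyz":[-314,-300,0],"rot":[0,0,1.26]}]'
python3 -c "
from h import *
print(to_tool([571.7,-54,190]))"
```

```text
t: 1.15
ee_pos: [381.2, 241.9, 188.2]
orientation: [2.139, 2.3, -0.0]
ft_force: [-0.4, -0.4, -0.0]
width: 87.8
grasp_force: 0.0
[-308.9548029   168.50537624   -1.56243134]
```

```bash
python3 -m inch '[{"xyz":[-15,8,0],"rot":[0,0,0.06]},{"xyz":[-45,25,0],"rot":[0,0,0.17]},{"xyz":[-77,42,0],"rot":[0,0,0.29]},{"xyz":[-108,59,0],"rot":[0,0,0.4]},{"xyz":[-140,76,0],"rot":[0,0,0.51]},{"xyz":[-171,93,0],"rot":[0,0,0.63]},{"xyz":[-203,110,0],"rot":[0,0,0.74]},{"xyz":[-234,127,0],"rot":[0,0,0.86]},{"xyz":[-265,144,0],"rot":[0,0,0.97]},{"xyz":[-296,161,0],"rot":[0,0,1.08]},{"xyz":[-309,168.5,0],"rot":[0,0,1.2]},{"xyz":[-309,168.5,0],"rot":[0,0,1.25]}]'
python3 -m inch '[{"xyz":[0,0,0],"rot":[0,0,0]},{"xyz":[0,0,0],"rot":[0,0,0]}]'
python3 -c "
from h import *
m,im=snap('wrist','w1.png'); print(m,ctrl.get_obs()['qpos'])
print(proj(m,[571.7,-54,108]))
c=proj(m,[571.7,-54,80]);x,y=int(c[0]),int(c[1])
cv2.imwrite('pics/w1c.png',cv2.resize(im[max(0,y-75):y+75,x-100:x+100],(800,600),interpolation=cv2.INTER_CUBIC)[:,:,::-1]);print(x-100,y-75)"
```

```text
t: 2.15
ee_pos: [574.5, -53.1, 187.9]
orientation: [3.081, 0.611, 0.001]
ft_force: [-0.4, -0.6, -0.6]
width: 87.6
grasp_force: 0.0
t: 2.32
ee_pos: [572.2, -50.1, 187.8]
orientation: [-3.078, -0.628, 0.001]
ft_force: [-0.3, -0.0, -0.5]
width: 87.6
grasp_force: 0.0
{'fx': 313.1344824497585, 'fy': 313.1344824497585, 'cx': 256.8266498835667, 'cy': 194.99133966057715, 'position': array([639.94231892, -21.55208907, 385.68077542]), 'attitude': array([-0.24158212,  0.15968793, -1.16182919])} [-1.07420324e-01  3.49963182e-01  1.74378868e+00  4.60139617e-05
  1.04861580e+00  1.06036808e+00]
(np.float64(260.26580491119284), np.float64(192.49030167091857))
159 110
```

View pics/w1c.png

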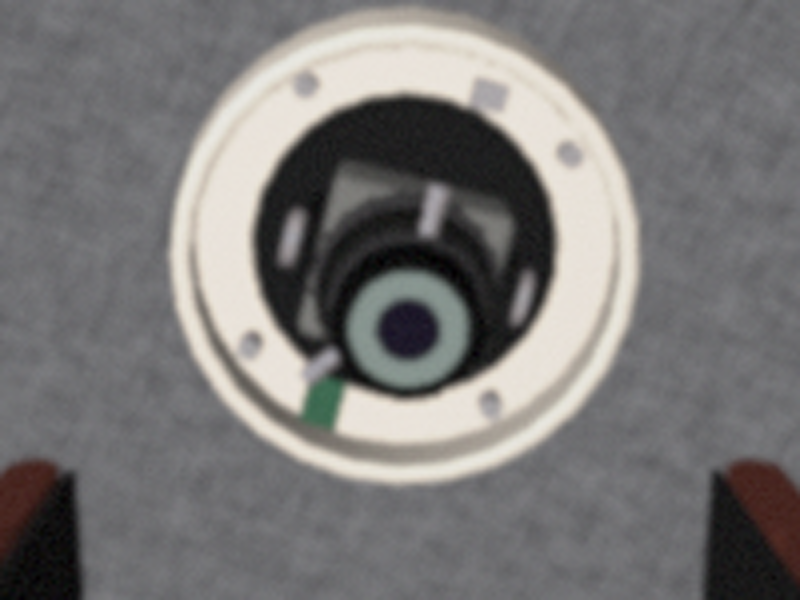

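The wrist view shows the lens front at crop (408,329), the zoom screw from (430,232) out to (437,185), and the focus screw tip at (310,370). The stop pin is too dark to make out.

```bash
python3 - <<'E'
from h import *
m={'fx': 313.13,'fy': 313.13,'cx': 256.83,'cy': 194.99,'position': np.array([639.94231892, -21.55208907, 385.68077542]), 'attitude': np.array([-0.24158212,  0.15968793, -1.16182919])}
g=lambda u,v:(159+u/4-.4,110+v/4-.4)
c=plane(m,*g(408,329),108); print('lens',c)
for n,u,v,z in [('tip',437,185,77),('in',430,232,77),('focus',308,372,89)]:
    p=plane(m,*g(u,v),z); d=p-c; print(n,p.round(1),np.hypot(*d[:2]).round(1),np.arctan2(d[1],d[0]).round(3))
a=plane(m,*g(437,185),77)-plane(m,*g(430,232),77); print('axis dir',np.arctan2(a[1],a[0]))
# cup rim check
o=ctrl.get_obs(); T=R.from_rotvec(o['orientation']).as_matrix(); print(o['ee_pos'],'y ang',np.arctan2(T[1,1],T[0,1]),'tilt',T[:,2])
im=np.load('pics/w1.png.npy')
E
```

```text
lens [572.37783542 -54.04051749 108.        ]
tip [601.5 -49.8  77. ] 29.5 0.146
in [590.1 -52.8  77. ] 17.7 0.067
focus [547.9 -37.8  89. ] 29.3 2.555
axis dir 0.26330383412896363
[572.15203877 -49.71546065 187.90227679] y ang -1.1678115105794389 tilt [-7.66267156e-04  1.22743802e-04 -9.99999699e-01]
```

Radii suggest I have the screws swapped (focus screw should reach 31 mm at z=89, zoom screw 34 mm at z=77), so I'll check by triangulating.

```bash
python3 - <<'E'
from h import *
s=ctrl.camera_model('scene')
m={'fx': 313.13,'fy': 313.13,'cx': 256.83,'cy': 194.99,'position': np.array([639.94231892, -21.55208907, 385.68077542]), 'attitude': np.array([-0.24158212,  0.15968793, -1.16182919])}
g=lambda u,v:(159+u/4-.4,110+v/4-.4)
h=lambda u,v:(190+(u-400)/4.444-.4,185+v/4.444-.4)
c=plane(m,*g(408,329),108)
print('lens',tri(ray(m,*g(408,329)),ray(s,*h(590,85))))
print('near',tri(ray(m,*g(437,185)),ray(s,*h(562,174)))); print('far',tri(ray(m,*g(308,372)),ray(s,*h(666,91))))
for n,a,z in [('near',(437,185),89),('far',(308,372),77)]:
    p=plane(m,*g(*a),z);d=p-c; print(n,p,np.hypot(*d[:2]),np.arctan2(d[1],d[0]))
a=plane(m,*g(308,372),77)-plane(m,*g(338,350),77); print(np.arctan2(a[1],a[0]))
E
```

```text
lens (array([572.06203753, -53.8898059 , 107.48222039]), np.float64(0.5665464606352061))
near (array([602.96280036, -48.4600356 ,  89.41614044]), np.float64(0.3960959529198921))
far (array([544.26264677, -37.32823404,  80.60350034]), np.float64(2.796520464634729))
near [603.03184428 -48.65498098  89.        ] 31.12350016841651 0.17391298657285095
far [544.21805968 -38.46164025  77.        ] 32.18189531332593 2.6362717687374655
2.619598199762105
```

Confirmed: the far screw is the zoom screw (angle 2.62, r 32), and the near one is the focus screw (0.17, r 31, z 89). The finger line should be at 2.62+1.92, equivalent to -1.74, so turn the tool by +0.57 and centre it.

```bash
python3 -m inch '[{"xyz":[-0.5,1,0],"rot":[0,0,0.08]},{"xyz":[-1,2,0],"rot":[0,0,0.2]},{"xyz":[-1.7,4,0],"rot":[0,0,0.32]},{"xyz":[-1.7,4,10],"rot":[0,0,0.44]},{"xyz":[-1.7,4,30],"rot":[0,0,0.53]},{"xyz":[-1.7,4,45],"rot":[0,0,0.57]},{"xyz":[-1.7,4,50],"rot":[0,0,0.57]},{"xyz":[-1.7,4,50],"rot":[0,0,0.57]},{"xyz":[-1.7,4,50],"rot":[0,0,0.57]}]' 
cat > st.py <<'E'
from h import *
import sys
o=ctrl.get_obs();T=R.from_rotvec(o['orientation']).as_matrix()
print('yang',np.arctan2(T[1,1],T[0,1]).round(3),'pos',o['ee_pos'].round(2),'tilt',T[:2,2].round(4),'F',o['ft_force'].round(1),'M',o['moment'].round(3),'w',o['width'].round(1),'q6',o['qpos'][5].round(3),'t',o['t'])
L=[float(a) for a in sys.argv[1:]] or [572.2,-54,73]
print('tool delta',to_tool(L,o).round(2))
E
python3 st.py
```

```text
t: 3.12
ee_pos: [572.7, -53.9, 138.5]
orientation: [3.131, -0.261, -0.0]
ft_force: [-0.3, -0.1, -0.2]
width: 87.7
grasp_force: 0.0Traceback (most recent call last):
  File "st.py", line 4, in <module>
    print('yang',np.arctan2(T[1,1],T[0,1]).round(3),'pos',o['ee_pos'].round(2),'tilt',T[:2,2].round(4),'F',o['ft_force'].round(1),'M',o['moment'].round(3),'w',o['width'].round(1),'q6',o['qpos'][5].round(3),'t',o['t'])
                                                                                                                                                               ^^^^^^^^^^^^^^^^
AttributeError: 'float' object has no attribute 'round'
```

```bash
sed -i "s/o\['width'\].round(1)/round(float(o['width']),1)/" st.py; python3 st.py; python3 - <<'E'
from h import *
m,im=snap('wrist','w2.png'); hsv=cv2.cvtColor(im,cv2.COLOR_RGB2HSV)
u,v=proj(m,[572.2,-54,108]); print(u,v, im[int(v)-14:int(v)+16:3,int(u)].tolist())
yy,xx=np.mgrid[:384,:512]; I=im.astype(int)
mk=((I[...,1]-I[...,0]>15)&(I[...,1]>90)&(np.hypot(xx-u,yy-v)<40)).astype('uint8')
c,_=cv2.findContours(mk,cv2.RETR_EXTERNAL,cv2.CHAIN_APPROX_NONE); k=max(c,key=cv2.contourArea); e=cv2.fitEllipse(k); print(e,plane(m,*e[0],108))
E
```

```text
yang -1.737 pos [572.67 -53.91 138.52] tilt [-0.0001 -0.    ] F [-0.3 -0.1 -0.2] M [-0.034  0.147  0.007] w 87.7 q6 1.623 t 3.1167
tool delta [-0.45  0.17 65.52]
256.5861949788903 207.72948773494457 [[136, 151, 145], [136, 151, 144], [80, 85, 88], [29, 27, 40], [31, 28, 42], [32, 23, 42], [30, 27, 42], [26, 23, 40], [94, 100, 101], [136, 149, 143]]
((261.4683837890625, 232.09329223632812), (7.384588241577148, 10.86700439453125), 76.89933013916016) [551.79529613 -54.42817964 108.        ]
```

```bash
python3 - <<'E'
from h import *
im=np.load('pics/w2.png.npy'); m=ctrl.camera_model('wrist')
u,v=proj(m,[572.2,-54,108]); yy,xx=np.mgrid[:384,:512]; I=cv2.GaussianBlur(im,(3,3),0).astype(int)
mk=((I[...,1]>110)&(np.hypot(xx-u,yy-v)<24)).astype('uint8')
c,_=cv2.findContours(mk,cv2.RETR_EXTERNAL,cv2.CHAIN_APPROX_NONE); k=max(c,key=cv2.contourArea); e=cv2.fitEllipse(k); print(u,v,e,plane(m,*e[0],108))
E
```

```text
256.4862284664186 208.1695148339009 ((256.1723327636719, 207.57142639160156), (32.47848892211914, 34.100101470947266), 87.91199493408203) [572.71579091 -53.84314805 108.        ]
```

```bash
python3 -m inch '[{"xyz":[0,0,6]},{"xyz":[0,0,18]},{"xyz":[0,0,32]},{"xyz":[0,0,45]},{"xyz":[0,0,56]},{"xyz":[0,0,62]},{"xyz":[0,0,64.5]},{"xyz":[0,0,64.5]},{"xyz":[0,0,64.5]}]'; python3 st.py 572.6 -53.9 74
```

```text
yang -1.738 pos [573.13 -54.06 139.01] tilt [ 0.0011 -0.0001] F [ 0.3 -0.4  0.7] M [-0.012  0.142  0.024] w 88.0 q6 1.623 t 3.1667
tool delta [-0.62 -0.07 65.01]$[0]: bad value
```

```bash
python3 -m inch '[{"xyz":[0,0,6],"rot":[0,0,0]},{"xyz":[0,0,18],"rot":[0,0,0]},{"xyz":[0,0,32],"rot":[0,0,0]},{"xyz":[0,0,45],"rot":[0,0,0]},{"xyz":[0,0,56],"rot":[0,0,0]},{"xyz":[0,0,62],"rot":[0,0,0]},{"xyz":[0,0,64.5],"rot":[0,0,0]},{"xyz":[0,0,64.5],"rot":[0,0,0]},{"xyz":[0,0,64.5],"rot":[0,0,0]}]'; python3 st.py 572.6 -53.9 74
```

```text
t: 3.92
ee_pos: [573.0, -54.4, 73.9]
orientation: [-3.13, 0.265, -0.001]
ft_force: [-0.3, 0.1, -1.4]
width: 88.2
grasp_force: 0.0
yang -1.74 pos [572.96 -54.39  73.88] tilt [ 0.0004 -0.    ] F [-0.3  0.1 -1.4] M [0.011 0.178 0.015] w 88.2 q6 1.625 t 3.9167
tool delta [-0.44 -0.43 -0.12]
```

```bash
python3 -m inch '[{"xyz":[0,0,0],"rot":[0,0,0]},{"xyz":[0,0,0],"rot":[0,0,0]},{"xyz":[0,0,0],"rot":[0,0,0]},{"xyz":[0,0,0],"rot":[0,0,0]},{"xyz":[0,0,0],"rot":[0,0,0]},{"xyz":[0,0,0],"rot":[0,0,0]},{"xyz":[0,0,0],"rot":[0,0,0]},{"xyz":[0,0,0],"rot":[0,0,0]}]' 145; python3 st.py 572.6 -53.9 74
```

```text
t: 4.58
ee_pos: [572.6, -54.4, 73.7]
orientation: [3.13, -0.265, 0.0]
ft_force: [0.0, -0.4, 0.2]
width: 39.3
grasp_force: 0.0
yang -1.74 pos [572.64 -54.35  73.69] tilt [ 0. -0.] F [ 0.  -0.4  0.2] M [ 0.06   0.119 -0.   ] w 39.3 q6 1.625 t 4.5833
tool delta [-0.12 -0.44 -0.31]
```

Opening is 39.3 mm, smaller than the ring, with no force. Something is off, so I'll look.

```bash
python3 - <<'E'
from h import *
m,im=snap('scene','s1.png'); c=proj(m,[572.6,-54,85]); x,y=map(int,c); print(x,y)
a=im[y-45:y+45,x-60:x+60]
m,im=snap('wrist','w3.png'); c=proj(m,[572.6,-54,85]); x,y=map(int,c); print(x,y); b=im[y-75:y+75,x-100:x+100]
cv2.imwrite('pics/d.png',np.vstack([cv2.resize(a,(400,300),interpolation=cv2.INTER_CUBIC),cv2.resize(b,(400,300),interpolation=cv2.INTER_CUBIC)])[:,:,::-1])
E
```

```text
232 211
255 227
```

View pics/d.png

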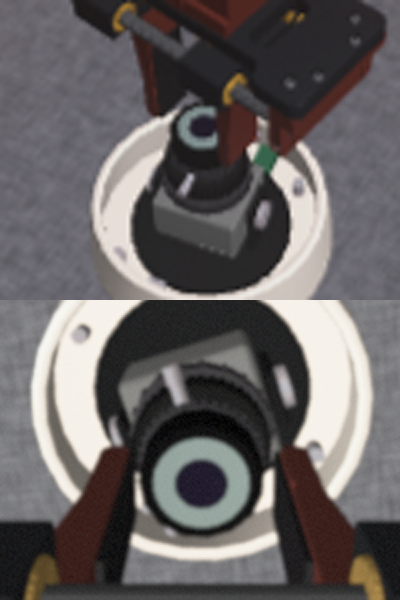

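```bash
python3 st.py; python3 - <<'E'
from h import *
o=ctrl.get_obs(); T=R.from_rotvec(o['orientation']).as_matrix(); print(o['width'],o['grasp_force'])
for n,(x0,y0,sx,oy) in {'wrist':(155,152,2,300),'scene':(172,166,400/120,0)}.items():
    m=ctrl.camera_model(n)
    for w in (39,44):
        for z in (74,93):
            for s in (-1,1):
                for x in (-10,10):
                    P=o['ee_pos']+T[:,1]*s*w/2+T[:,0]*x; P[2]=z; u,v=proj(m,P); print(n,w,z,s,x,round((u-x0)*sx),round((v-y0)*sx)+oy)
E
```

```text
yang -1.74 pos [572.62 -54.36  73.66] tilt [-0.0001  0.    ] F [1.1 0.7 0.3] M [ 0.03   0.14  -0.007] w 37.8 q6 1.625 t 4.6833
tool delta [-0.47 -0.28  0.66]
37.83627837508703 0.0
wrist 39 74 -1 -10 145 466
wrist 39 74 -1 10 144 410
wrist 39 74 1 -10 260 466
wrist 39 74 1 10 262 410
wrist 39 93 -1 -10 140 490
wrist 39 93 -1 10 138 429
wrist 39 93 1 -10 266 490
wrist 39 93 1 10 267 429
wrist 44 74 -1 -10 138 466
wrist 44 74 -1 10 136 410
wrist 44 74 1 -10 267 466
wrist 44 74 1 10 269 410
wrist 44 93 -1 -10 132 490
wrist 44 93 -1 10 130 429
wrist 44 93 1 -10 274 490
wrist 44 93 1 10 275 429
scene 39 74 -1 -10 242 170
scene 39 74 -1 10 217 194
scene 39 74 1 -10 188 132
scene 39 74 1 10 163 156
scene 39 93 -1 -10 241 150
scene 39 93 -1 10 216 174
scene 39 93 1 -10 186 112
scene 39 93 1 10 161 135
scene 44 74 -1 -10 245 172
scene 44 74 -1 10 221 197
scene 44 74 1 -10 184 130
scene 44 74 1 10 160 153
scene 44 93 -1 -10 245 152
scene 44 93 -1 10 220 176
scene 44 93 1 -10 182 109
scene 44 93 1 10 157 133
```

```bash
python3 - <<'E'
from h import *
a=np.load('pics/s1.png.npy')[166:246,190:270]; b=np.load('pics/w3.png.npy')[190:290,190:330]
cv2.imwrite('pics/e.png',np.vstack([cv2.resize(np.hstack([cv2.resize(a,(300,300),interpolation=cv2.INTER_CUBIC),cv2.resize(b,(420,300),interpolation=cv2.INTER_CUBIC)]),None,fx=1.1,fy=1.9)])[:,:,::-1])
E
```

```text
(no output)
```

View pics/e.png

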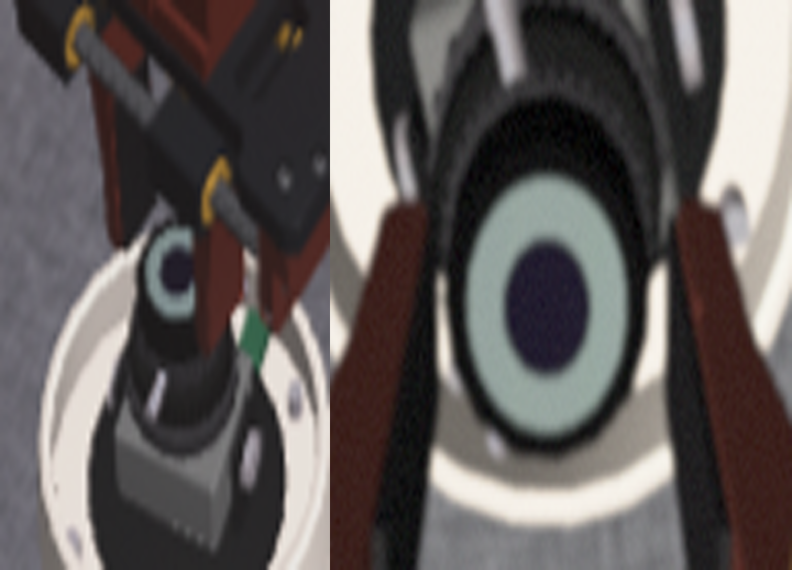

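Both views put the fingertips roughly 30 mm above the nominal TCP (edge at wrist px v≈226, where 207 was expected). Zero force at 38 mm opening agrees with that. I'll calibrate the tip offset by touching the open bench gently, clear of everything.

```bash
python3 -m inch '[{"xyz":[0,0,0],"rot":[0,0,0]},{"xyz":[0,0,0],"rot":[0,0,0]},{"xyz":[0,0,-4],"rot":[0,0,0]},{"xyz":[0,0,-18],"rot":[0,0,0]},{"xyz":[0,0,-40],"rot":[0,0,0]},{"xyz":[0,0,-58],"rot":[0,0,0]},{"xyz":[-4,-20,-65],"rot":[0,0,0]},{"xyz":[-10,-58,-65],"rot":[0,0,0]},{"xyz":[-16,-96,-65],"rot":[0,0,0]},{"xyz":[-22,-134,-65],"rot":[0,0,0]},{"xyz":[-27,-160,-65],"rot":[0,0,0]},{"xyz":[-29,-171,-65],"rot":[0,0,0]}]' 100
python3 -m inch '[{"xyz":[0,0,8],"rot":[0,0,0]},{"xyz":[0,0,30],"rot":[0,0,0]},{"xyz":[0,0,60],"rot":[0,0,0]},{"xyz":[0,0,90],"rot":[0,0,0]},{"xyz":[0,0,112],"rot":[0,0,0]},{"xyz":[0,0,124],"rot":[0,0,0]},{"xyz":[0,0,128],"rot":[0,0,0]},{"xyz":[0,0,128],"rot":[0,0,0]},{"xyz":[0,0,128],"rot":[0,0,0]}]'; python3 st.py
```

```text
t: 5.68
ee_pos: [572.7, 122.3, 139.1]
orientation: [-3.13, 0.261, -0.001]
ft_force: [0.2, -0.7, 0.7]
width: 53.4
grasp_force: 0.0
t: 6.43
ee_pos: [573.7, 118.6, 11.4]
orientation: [-3.13, 0.266, -0.002]
ft_force: [0.4, -0.4, -0.9]
width: 53.4
grasp_force: 0.0
yang -1.741 pos [573.69 118.63  11.45] tilt [0.0012 0.0001] F [ 0.4 -0.4 -0.9] M [-0.004  0.147  0.018] w 53.4 q6 1.924 t 6.4333
tool delta [ 27.77 170.38 -61.58]
```

```bash
python3 -m inch '[{"xyz":[0,0,3],"rot":[0,0,0]},{"xyz":[0,0,6],"rot":[0,0,0]},{"xyz":[0,0,9],"rot":[0,0,0]},{"xyz":[0,0,9],"rot":[0,0,0]},{"xyz":[0,0,9],"rot":[0,0,0]}]'; python3 -m inch '[{"xyz":[0,0,2],"rot":[0,0,0]},{"xyz":[0,0,4],"rot":[0,0,0]},{"xyz":[0,0,5],"rot":[0,0,0]},{"xyz":[0,0,5],"rot":[0,0,0]}]'
python3 - <<'E'
from h import *
m,im=snap('scene','s2.png'); c=proj(m,[572.6,120,10]); x,y=map(int,c)
cv2.imwrite('pics/f.png',cv2.resize(im[y-60:y+40,x-65:x+65],(780,600),interpolation=cv2.INTER_CUBIC)[:,:,::-1]); print(x,y)
E
```

```text
t: 6.85
ee_pos: [572.8, 119.2, 1.8]
orientation: [-3.13, 0.265, -0.0]
ft_force: [1.1, 0.9, 0.6]
width: 53.5
grasp_force: 0.0
t: 7.18
ee_pos: [572.6, 119.0, -3.6]
orientation: [3.13, -0.265, -0.001]
ft_force: [-0.8, -0.7, 0.8]
width: 53.4
grasp_force: 0.0
317 275
```

View pics/f.png

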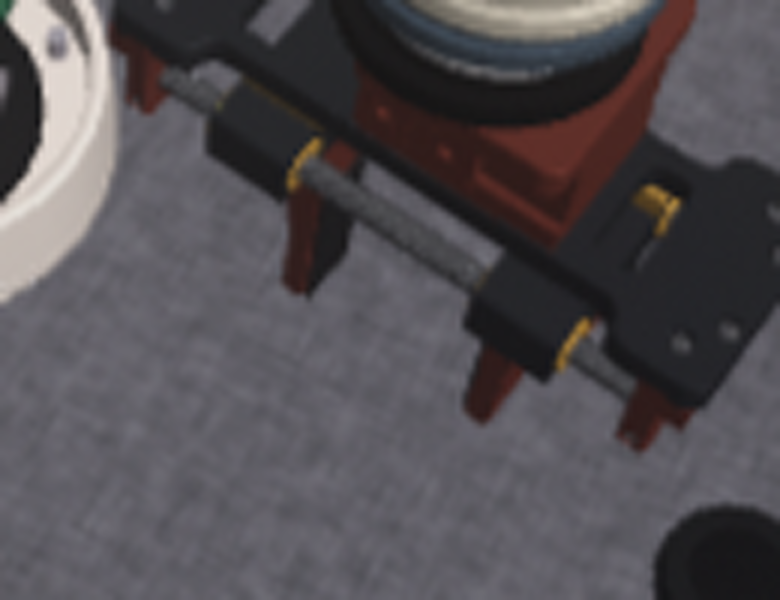

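The fingertips still float well above the bench at TCP z = -3.6, which confirms the offset. I'll keep probing down.

```bash
python3 -m inch '[{"xyz":[0,0,4],"rot":[0,0,0]},{"xyz":[0,0,9],"rot":[0,0,0]},{"xyz":[0,0,13],"rot":[0,0,0]},{"xyz":[0,0,14],"rot":[0,0,0]},{"xyz":[0,0,14],"rot":[0,0,0]}]' | sed -n '1,4p'; python3 -m inch '[{"xyz":[0,0,1],"rot":[0,0,0]},{"xyz":[0,0,2],"rot":[0,0,0]},{"xyz":[0,0,3],"rot":[0,0,0]},{"xyz":[0,0,3],"rot":[0,0,0]}]' | sed -n '2,4p'; python3 -m inch '[{"xyz":[0,0,1],"rot":[0,0,0]},{"xyz":[0,0,2],"rot":[0,0,0]},{"xyz":[0,0,2],"rot":[0,0,0]}]' | sed -n '2,4p'; python3 -m inch '[{"xyz":[0,0,1],"rot":[0,0,0]},{"xyz":[0,0,2],"rot":[0,0,0]},{"xyz":[0,0,2],"rot":[0,0,0]}]' | sed -n '2,4p'
```

```text
t: 7.65
ee_pos: [572.4, 119.0, -18.0]
orientation: [3.13, -0.265, -0.002]
ft_force: [0.5, 0.5, 0.3]
ee_pos: [572.8, 119.1, -20.4]
orientation: [3.13, -0.265, -0.0]
ft_force: [-0.8, 0.7, 0.2]
ee_pos: [572.8, 119.1, -22.5]
orientation: [3.13, -0.265, -0.0]
ft_force: [0.0, 0.0, -0.7]
ee_pos: [572.7, 119.1, -24.5]
orientation: [3.13, -0.266, -0.0]
ft_force: [0.2, 0.7, -0.7]
```

```bash
python3 -m inch '[{"xyz":[0,0,1],"rot":[0,0,0]},{"xyz":[0,0,2],"rot":[0,0,0]},{"xyz":[0,0,2],"rot":[0,0,0]}]' | sed -n '2,4p'; python3 -m inch '[{"xyz":[0,0,1],"rot":[0,0,0]},{"xyz":[0,0,1],"rot":[0,0,0]}]' | sed -n '2,4p'; python3 -m inch '[{"xyz":[0,0,1],"rot":[0,0,0]},{"xyz":[0,0,1],"rot":[0,0,0]}]' | sed -n '2,4p'
```

```text
ee_pos: [572.7, 119.1, -26.5]
orientation: [3.13, -0.265, -0.0]
ft_force: [0.3, -0.2, -0.3]
ee_pos: [572.8, 119.1, -27.5]
orientation: [3.13, -0.265, -0.0]
ft_force: [-0.1, -1.1, 0.8]
ee_pos: [572.7, 119.1, -28.5]
orientation: [3.13, -0.265, -0.0]
ft_force: [-0.4, 0.1, 0.2]
```

```bash
for i in 1; do :; done; python3 -m inch '[{"xyz":[0,0,1],"rot":[0,0,0]},{"xyz":[0,0,1],"rot":[0,0,0]}]' | sed -n '2,4p'; python3 -m inch '[{"xyz":[0,0,1],"rot":[0,0,0]},{"xyz":[0,0,1],"rot":[0,0,0]}]' | sed -n '2,4p'; python3 - <<'E'
from h import *
m,im=snap('scene','s3.png'); c=proj(m,[572.6,120,10]); x,y=map(int,c)
cv2.imwrite('pics/g.png',cv2.resize(im[y-60:y+40,x-65:x+65],(780,600),interpolation=cv2.INTER_CUBIC)[:,:,::-1]); print(x,y)
E
```

```text
ee_pos: [572.7, 119.1, -29.5]
orientation: [3.13, -0.265, -0.0]
ft_force: [-0.2, -0.1, -0.1]
ee_pos: [572.8, 119.1, -30.5]
orientation: [3.13, -0.266, -0.0]
ft_force: [0.3, -0.3, 0.0]
317 275
```

View pics/g.png

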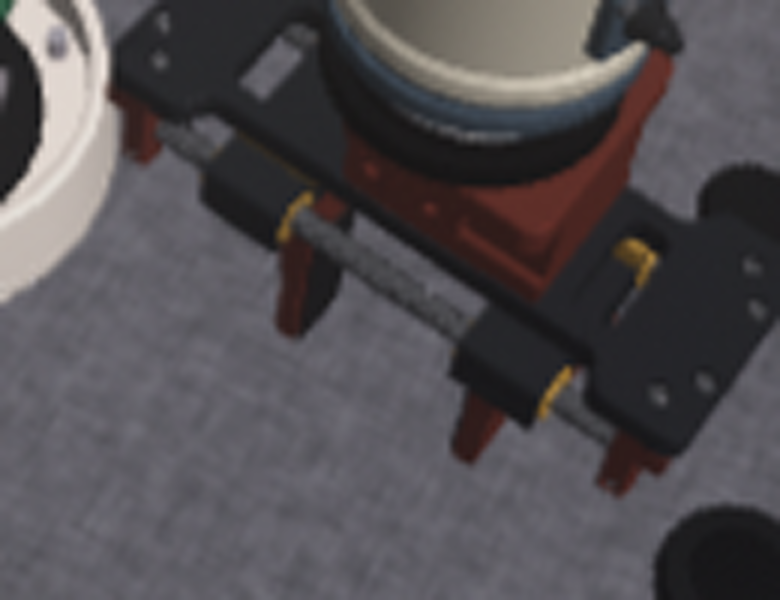

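Fingertips at crop (290,335) and (465,460) are now close to the mat, with no contact yet. I'll continue in 1 mm steps.

```bash
python3 -m inch '[{"xyz":[0,0,1],"rot":[0,0,0]},{"xyz":[0,0,1],"rot":[0,0,0]}]' | sed -n '2p;4p'; python3 -m inch '[{"xyz":[0,0,1],"rot":[0,0,0]},{"xyz":[0,0,1],"rot":[0,0,0]}]' | sed -n '2p;4p';python3 -m inch '[{"xyz":[0,0,1],"rot":[0,0,0]},{"xyz":[0,0,1],"rot":[0,0,0]}]' | sed -n '2p;4p'; python3 - <<'E'
from h import *
o=ctrl.get_obs();T=R.from_rotvec(o['orientation']).as_matrix();m=ctrl.camera_model('scene')
E=o['ee_pos']
for s in(-1,1):
  for w in (27,35):
    for z in (0,5): 
        P=E+T[:,1]*s*w+T[:,0]*10;P[2]=z;u,v=proj(m,P);print(s,w,z,round((u-252)*6),round((v-215)*6))
E
```

```text
ee_pos: [572.8, 119.1, -31.5]
ft_force: [-0.1, -0.6, 0.8]
ee_pos: [572.8, 119.1, -32.5]
ft_force: [0.6, 0.1, 0.5]
ee_pos: [572.8, 119.1, -33.4]
ft_force: [0.4, -0.3, -0.4]
-1 27 0 442 452
-1 27 5 444 445
-1 35 0 465 468
-1 35 5 467 461
1 27 0 292 346
1 27 5 294 338
1 35 0 271 330
1 35 5 272 323
```

```bash
python3 -m inch '[{"xyz":[0,0,1],"rot":[0,0,0]},{"xyz":[0,0,1],"rot":[0,0,0]}]' | sed -n '2p;4p'; python3 -m inch '[{"xyz":[0,0,0.7],"rot":[0,0,0]},{"xyz":[0,0,0.7],"rot":[0,0,0]}]' | sed -n '2p;4p';python3 -m inch '[{"xyz":[0,0,0.7],"rot":[0,0,0]},{"xyz":[0,0,0.7],"rot":[0,0,0]}]' | sed -n '2p;4p'
```

```text
ee_pos: [572.9, 119.1, -34.1]
ft_force: [-0.6, -0.7, 2.2]
ee_pos: [573.0, 119.1, -34.2]
ft_force: [-3.0, -0.5, 10.0]
ee_pos: [573.0, 119.1, -34.2]
ft_force: [-5.2, -1.1, 16.6]
```

Contact is at reported z = -34.1, so the real tips sit 34 mm behind the reported TCP. The ring grip (tips at 73) therefore needs ee z = 39. Returning over the lens.

```bash
python3 -m inch '[{"xyz":[0,0,-10],"rot":[0,0,0]},{"xyz":[0,0,-40],"rot":[0,0,0]},{"xyz":[0,0,-78],"rot":[0,0,0]},{"xyz":[0,0,-115],"rot":[0,0,0]},{"xyz":[1,5,-138],"rot":[0,0,0]},{"xyz":[5,32,-142],"rot":[0,0,0]},{"xyz":[12,70,-142],"rot":[0,0,0]},{"xyz":[19,110,-142],"rot":[0,0,0]},{"xyz":[25,146,-142],"rot":[0,0,0]},{"xyz":[29,171,-142],"rot":[0,0,0]},{"xyz":[29,171,-142],"rot":[0,0,0]},{"xyz":[29,171,-142],"rot":[0,0,0]}]' 0; python3 -m inch '[{"xyz":[0,0,0],"rot":[0,0,0]},{"xyz":[0,0,0],"rot":[0,0,0]}]' >/dev/null; python3 st.py 572.7 -53.9 39; python3 - <<'E'
from h import *
m,im=snap('wrist','w4.png')
u,v=proj(m,[572.5,-54,108]); yy,xx=np.mgrid[:384,:512]; I=cv2.GaussianBlur(im,(3,3),0).astype(int)
mk=((I[...,1]>110)&(np.hypot(xx-u,yy-v)<24)).astype('uint8')
c,_=cv2.findContours(mk,cv2.RETR_EXTERNAL,cv2.CHAIN_APPROX_NONE); k=max(c,key=cv2.contourArea); e=cv2.fitEllipse(k); print(u,v,e,plane(m,*e[0],108))
E
```

```text
t: 11.45
ee_pos: [572.5, -55.6, 106.4]
orientation: [-3.13, 0.27, -0.0]
ft_force: [0.0, -0.0, 0.1]
width: 87.9
grasp_force: 0.0
yang -1.739 pos [572.59 -53.3  106.26] tilt [-0.0001  0.0002] F [ 0.5  0.3 -0.7] M [-0.004  0.139  0.034] w 87.8 q6 1.625 t 11.6167
tool delta [ 0.22  0.58 67.26]
257.4077179925581 221.94596651334308 ((257.05194091796875, 222.2570343017578), (37.04457092285156, 39.49225616455078), 88.50360870361328) [572.32244278 -53.72912119 108.        ]
```

```bash
python3 -m inch '[{"xyz":[0,0.5,6],"rot":[0,0,0]},{"xyz":[0,0.5,18],"rot":[0,0,0]},{"xyz":[0,0.5,32],"rot":[0,0,0]},{"xyz":[0,0.5,46],"rot":[0,0,0]},{"xyz":[0,0.5,54],"rot":[0,0,0]},{"xyz":[0,0.5,57],"rot":[0,0,0]},{"xyz":[0,0.5,57],"rot":[0,0,0]}]' >/dev/null; python3 st.py 572.4 -53.8 39;  python3 -m inch '[{"xyz":[0,0,4],"rot":[0,0,0]},{"xyz":[0,0,8],"rot":[0,0,0]},{"xyz":[0,0,10],"rot":[0,0,0]},{"xyz":[0,0,10],"rot":[0,0,0]},{"xyz":[0,0,10],"rot":[0,0,0]}]' 90 >/dev/null; python3 st.py 572.4 -53.8 39
```

```text
yang -1.74 pos [571.77 -54.5   48.02] tilt [-0.0021  0.0002] F [-0.9 -0.4  0.2] M [-0.009  0.102  0.039] w 87.7 q6 1.624 t 12.25
tool delta [ 0.52 -0.8   9.02]
yang -1.74 pos [572.62 -54.85  39.39] tilt [0.0002 0.    ] F [ 0.2 -1.4 -0.3] M [-0.011  0.102 -0.028] w 58.6 q6 1.624 t 12.6667
tool delta [-0.4  -1.    0.39]
```

```bash
python3 -m inch '[{"xyz":[0,0,0],"rot":[0,0,0]},{"xyz":[0,0,0],"rot":[0,0,0]},{"xyz":[0,0,0],"rot":[0,0,0]},{"xyz":[0,0,0],"rot":[0,0,0]},{"xyz":[0,0,0],"rot":[0,0,0]},{"xyz":[0,0,0],"rot":[0,0,0]}]' 140|tail -2; python3 st.py 572.4 -53.8 39;python3 st.py 572.4 -53.8 39
```

```text
width: 43.2
grasp_force: 30.0
yang -1.74 pos [572.99 -53.57  39.58] tilt [0.0008 0.0015] F [0.  6.6 0.2] M [ 1.175  0.032 -0.011] w 43.2 q6 1.624 t 13.1667
tool delta [-0.54  0.33  0.58]
yang -1.74 pos [572.99 -53.57  39.58] tilt [0.0008 0.0015] F [0.  6.6 0.2] M [ 1.175  0.032 -0.011] w 43.2 q6 1.624 t 13.1667
tool delta [-0.54  0.33  0.58]
```

```bash
python3 -m inch '[{"xyz":[0,-0.5,0],"rot":[0,0,0]},{"xyz":[0,-1,0],"rot":[0,0,0]},{"xyz":[0,-1,0],"rot":[0,0,-0.03]},{"xyz":[0,-1,0],"rot":[0,0,-0.07]},{"xyz":[0,-1,0],"rot":[0,0,-0.1]},{"xyz":[0,-1,0],"rot":[0,0,-0.1]}]' >/dev/null; python3 st.py 572.4 -53.8 39
```

```text
yang -1.639 pos [572.98 -53.55  39.58] tilt [0.0006 0.0004] F [0.6 4.9 2.9] M [0.704 0.069 0.07 ] w 42.9 q6 1.524 t 13.6667
tool delta [-0.57  0.29  0.57]
```

```bash
python3 -m inch '[{"xyz":[0,-1,0],"rot":[0,0,-0.04]},{"xyz":[0,-2,0],"rot":[0,0,-0.08]},{"xyz":[0,-2,0],"rot":[0,0,-0.12]},{"xyz":[0,-2,0],"rot":[0,0,-0.16]},{"xyz":[0,-2,0],"rot":[0,0,-0.2]},{"xyz":[0,-2,0],"rot":[0,0,-0.2]}]' >/dev/null; python3 st.py 572.4 -53.8 39; python3 -m inch '[{"xyz":[0,0,0],"rot":[0,0,-0.03]},{"xyz":[0,0,0],"rot":[0,0,-0.05]},{"xyz":[0,0,0],"rot":[0,0,-0.05]}]' >/dev/null; python3 st.py 572.4 -53.8 39
```

```text
yang -1.439 pos [573.03 -53.47  39.59] tilt [ 0.0005 -0.002 ] F [-0.2 -5.   2.3] M [-1.026  0.297  0.157] w 43.5 q6 1.328 t 14.1667
tool delta [-0.67  0.24  0.59]
yang -1.39 pos [573.03 -53.47  39.6 ] tilt [ 0.0005 -0.002 ] F [-1.4 -5.7  2. ] M [-1.059  0.277  0.079] w 43.5 q6 1.279 t 14.4167
tool delta [-0.68  0.21  0.6 ]
```

```bash
python3 -m inch '[{"xyz":[0,0.5,0],"rot":[0,0,-0.02]},{"xyz":[0,1,0],"rot":[0,0,-0.04]},{"xyz":[0,1,0],"rot":[0,0,-0.04]}]' >/dev/null; python3 st.py|head -1; python3 -m inch '[{"xyz":[0,0,0],"rot":[0,0,-0.02]},{"xyz":[0,0,0],"rot":[0,0,-0.04]},{"xyz":[0,0,0],"rot":[0,0,-0.04]}]' >/dev/null; python3 st.py|head -1
```

```text
yang -1.349 pos [573.01 -53.42  39.54] tilt [ 0.     -0.0006] F [-1.3 -3.9  4.8] M [-0.738  0.506  0.047] w 43.2 q6 1.236 t 14.6667
yang -1.308 pos [573.02 -53.42  39.54] tilt [ 0.     -0.0009] F [-2.3 -4.4  4.9] M [-0.953  0.531  0.035] w 43.3 q6 1.196 t 14.9167
```

```bash
python3 -m inch '[{"xyz":[0,0,0],"rot":[0,0,-0.02]},{"xyz":[0,0,0],"rot":[0,0,-0.03]},{"xyz":[0,0,0],"rot":[0,0,-0.03]}]' >/dev/null; python3 st.py|head -1
```

```text
yang -1.279 pos [573.02 -53.42  39.53] tilt [ 0.     -0.0008] F [-3.  -5.7  4.6] M [-0.948  0.54   0.103] w 42.7 q6 1.167 t 15.1667
```

```bash
python3 -m inch '[{"xyz":[0,1,-0.3],"rot":[0,0,-0.02]},{"xyz":[0,1,-0.3],"rot":[0,0,-0.03]},{"xyz":[0,1,-0.3],"rot":[0,0,-0.03]}]' >/dev/null; python3 st.py|head -1
```

```text
yang -1.249 pos [573.   -53.49  39.54] tilt [-0.0007  0.0003] F [-2.9  0.5  4.6] M [0.085 0.592 0.026] w 43.0 q6 1.135 t 15.4167
```

```bash
python3 -m inch '[{"xyz":[0,0,0],"rot":[0,0,-0.02]},{"xyz":[0,0,0],"rot":[0,0,-0.03]},{"xyz":[0,0,0],"rot":[0,0,-0.03]}]' >/dev/null; python3 st.py|head -1
```

```text
yang -1.219 pos [572.99 -53.47  39.53] tilt [-0.0007  0.0003] F [-3.  2.  5.] M [0.226 0.658 0.042] w 43.1 q6 1.104 t 15.6667
```

```bash
python3 -m inch '[{"xyz":[0,0,0],"rot":[0,0,-0.02]},{"xyz":[0,0,0],"rot":[0,0,-0.03]},{"xyz":[0,0,0],"rot":[0,0,-0.03]}]' >/dev/null; python3 st.py|head -1
```

```text
yang -1.189 pos [572.98 -53.48  39.54] tilt [-0.0007  0.0003] F [-2.9  2.3  5.4] M [ 0.242  0.741 -0.053] w 43.4 q6 1.075 t 15.9167
```

```bash
cat > mz.py <<'E'
from h import *
L=[]
for i in range(5):
    o=ctrl.get_obs(); L.append([o['moment'][2],o['joint_torque'][5],*o['ft_force']]); im=ctrl.get_image('wrist')
np.save('pics/last.npy',im); o=ctrl.get_obs(); T=R.from_rotvec(o['orientation']).as_matrix()
print('yang',np.arctan2(T[1,1],T[0,1]).round(3),'Mz,tau6,F',np.mean(L,0).round(3),'t',o['t'])
E
python3 mz.py; python3 -m inch '[{"xyz":[0,0,0],"rot":[0,0,-0.02]},{"xyz":[0,0,0],"rot":[0,0,-0.03]},{"xyz":[0,0,0],"rot":[0,0,-0.03]}]' >/dev/null; python3 mz.py
python3 - <<'E'
from h import *
im=np.load('pics/last.npy').astype(int); m=ctrl.camera_model('wrist'); c=np.array([572.4,-53.8,77])
# brightness on circles around axis at screw radii, neutral bright pixels
for r in (28,31):
  b=[]
  for a in np.arange(2.3,4.4,.1):
    u,v=proj(m,c+[r*np.cos(a),r*np.sin(a),1.5]); b.append(int(cv2.remap(im.mean(2).astype('float32'),np.float32([[u]]),np.float32([[v]]),1)[0,0]))
  print(r,b)
im0=np.load('pics/w2.png.npy').astype('float32').mean(2)
E
```

```text
yang -1.189 Mz,tau6,F [-2.000e-03 -1.900e-02 -2.931e+00  1.603e+00  5.469e+00] t 16.1667
yang -1.159 Mz,tau6,F [ 4.000e-03 -1.900e-02 -3.071e+00  2.059e+00  4.999e+00] t 16.6667
28 [15, 16, 15, 76, 50, 22, 43, 152, 159, 159, 158, 156, 150, 151, 154, 156, 157, 156, 154, 56, 19, 60]
31 [26, 18, 13, 12, 106, 85, 27, 24, 93, 130, 83, 60, 62, 62, 63, 80, 127, 110, 24, 14, 130, 173]
```

```bash
python3 - <<'E'
from h import *
im=np.load('pics/last.npy'); m=ctrl.camera_model('wrist'); x,y=map(int,proj(m,[572.4,-53.8,90]))
s,si=snap('scene','s4.png'); a,b=map(int,proj(s,[572.4,-53.8,80]))
cv2.imwrite('pics/i.png',np.hstack([cv2.resize(im[y-50:y+50,x-65:x+65],(440,440),interpolation=cv2.INTER_CUBIC),cv2.resize(si[b-40:b+40,a-33:a+33],(360,440),interpolation=cv2.INTER_CUBIC)])[:,:,::-1]); print(x,y,a,b)
E
```

```text
256 256 232 212
```

View pics/i.png

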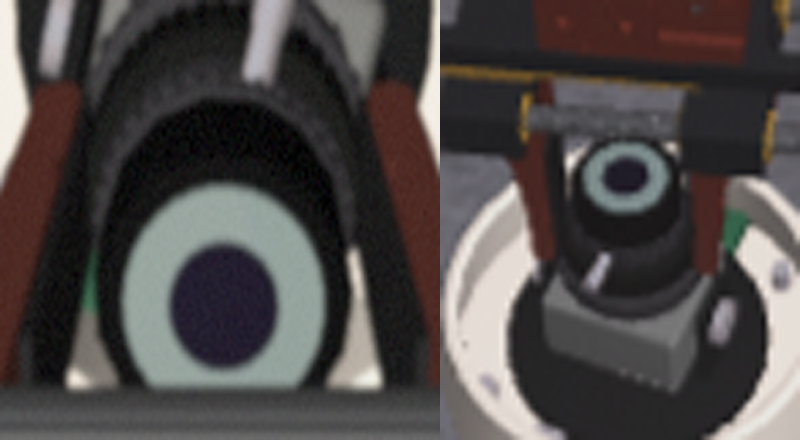

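Wrist view: fingers grip the ring, and the zoom screw is hidden behind the lens front. Slipping at a 30 N grip would show far more torque than measured, so the ring must be turning. Continuing with readings during motion.

```bash
python3 -m inch '[{"xyz":[0,0,-0.3],"rot":[0,0,-0.015]},{"xyz":[0,0,-0.3],"rot":[0,0,-0.03]}]' >/dev/null; python3 st.py|head -1;  python3 -m inch '[{"xyz":[0,0,0],"rot":[0,0,-0.015]},{"xyz":[0,0,0],"rot":[0,0,-0.03]}]' >/dev/null; python3 st.py|head -1; python3 mz.py
```

```text
yang -1.128 pos [572.98 -53.5   39.59] tilt [-0.0007  0.0004] F [-2.1  2.5  1.6] M [ 0.378  0.507 -0.16 ] w 43.3 q6 1.014 t 16.8833
yang -1.098 pos [572.98 -53.49  39.62] tilt [-0.0007  0.0004] F [-1.6  3.   1.5] M [ 0.561  0.542 -0.123] w 43.0 q6 0.984 t 17.05
yang -1.1 Mz,tau6,F [ 0.009  0.028 -2.265  3.799  0.7  ] t 17.3
```

```bash
python3 -m inch '[{"xyz":[0,-0.5,0],"rot":[0,0,-0.015]},{"xyz":[0,-0.5,0],"rot":[0,0,-0.03]}]' >/dev/null; python3 st.py|head -1;  python3 mz.py; python3 -m inch '[{"xyz":[0,0,0],"rot":[0,0,-0.015]},{"xyz":[0,0,0],"rot":[0,0,-0.03]}]' >/dev/null; python3 st.py|head -1; python3 mz.py
```

```text
yang -1.069 pos [572.99 -53.52  39.64] tilt [-0.0002 -0.0002] F [-2.5  1.7 -2.8] M [ 0.258  0.427 -0.066] w 43.2 q6 0.955 t 17.4667
yang -1.07 Mz,tau6,F [ 0.024  0.05  -1.916  1.809 -3.336] t 17.7167
yang -1.039 pos [573.   -53.48  39.7 ] tilt [-0.0002 -0.0001] F [-1.5  1.1 -5.6] M [ 0.142  0.31  -0.118] w 43.2 q6 0.925 t 17.8833
yang -1.04 Mz,tau6,F [ 0.041  0.046 -1.462  0.38  -5.762] t 18.1333
```

```bash
python3 -m inch '[{"xyz":[0,0,0],"rot":[0,0,-0.015]},{"xyz":[0,0,0],"rot":[0,0,-0.03]}]' >/dev/null; python3 st.py|head -1;  python3 mz.py
```

```text
yang -1.009 pos [572.96 -53.45  39.69] tilt [-0.0003 -0.    ] F [-1.2 -0.4 -7.3] M [-0.12   0.254 -0.057] w 42.7 q6 0.895 t 18.3
yang -1.01 Mz,tau6,F [ 0.036  0.046 -0.904 -0.346 -8.491] t 18.55
```

```bash
python3 -m inch '[{"xyz":[0,0,0.3],"rot":[0,0,-0.015]},{"xyz":[0,0,0.3],"rot":[0,0,-0.03]}]' >/dev/null; python3 st.py|head -1;  python3 mz.py; python3 -m inch '[{"xyz":[0,0,0],"rot":[0,0,-0.015]},{"xyz":[0,0,0],"rot":[0,0,-0.02]}]' >/dev/null; python3 st.py|head -1; python3 mz.py
```

```text
yang -0.979 pos [573.01 -53.42  39.69] tilt [-0.0002 -0.0001] F [-2.4 -0.1 -5.9] M [-0.237  0.434 -0.102] w 42.9 q6 0.865 t 18.7167
yang -0.98 Mz,tau6,F [ 0.02   0.045 -2.259 -0.665 -5.636] t 18.9667
yang -0.959 pos [572.99 -53.41  39.65] tilt [-0.0002 -0.    ] F [-2.9 -0.5 -4.4] M [-0.284  0.57  -0.113] w 43.1 q6 0.845 t 19.1333
yang -0.96 Mz,tau6,F [-0.007 -0.045 -2.79  -0.965 -4.225] t 19.3833
```

```bash
python3 -m inch '[{"xyz":[0,0,0],"rot":[0,0,-0.015]},{"xyz":[0,0,0],"rot":[0,0,-0.02]}]' >/dev/null; python3 st.py|head -1;  python3 mz.py
```

```text
yang -0.939 pos [573.01 -53.4   39.63] tilt [-0.0002 -0.    ] F [-3.8 -1.2 -3.1] M [-0.381  0.718 -0.086] w 43.1 q6 0.825 t 19.55
yang -0.94 Mz,tau6,F [-0.02  -0.044 -3.626 -1.445 -2.507] t 19.8
```

```bash
python3 -m inch '[{"xyz":[0,0,0],"rot":[0,0,-0.015]},{"xyz":[0,0,0],"rot":[0,0,-0.02]}]' >/dev/null; python3 st.py|head -1;  python3 mz.py
```

```text
yang -0.919 pos [573.02 -53.39  39.61] tilt [-0.0002 -0.    ] F [-4.5 -2.4 -0.6] M [-0.426  0.792 -0.149] w 43.1 q6 0.805 t 19.9667
yang -0.92 Mz,tau6,F [-0.032 -0.052 -3.863 -1.99  -1.519] t 20.2167
```

```bash
python3 -m inch '[{"xyz":[0,0,0],"rot":[0,0,-0.015]},{"xyz":[0,0,0],"rot":[0,0,-0.02]}]' >/dev/null; python3 st.py|head -1;  python3 mz.py
```

```text
yang -0.899 pos [573.01 -53.36  39.59] tilt [-0.0002  0.0001] F [-4.3 -1.8 -0.3] M [-0.438  0.876 -0.239] w 43.3 q6 0.785 t 20.3833
yang -0.9 Mz,tau6,F [-0.147 -0.174 -4.753 -1.802 -0.782] t 20.6333
```

```bash
python3 -m inch '[{"xyz":[0,0,0],"rot":[0,0,-0.015]},{"xyz":[0,0,0],"rot":[0,0,-0.02]}]' >/dev/null; python3 st.py|head -1;  python3 mz.py
```

```text
yang -0.879 pos [573.   -53.32  39.61] tilt [-0.0002  0.0002] F [-4.8 -1.6 -0.4] M [-0.469  0.913 -0.344] w 43.2 q6 0.766 t 20.8
yang -0.88 Mz,tau6,F [-0.245 -0.273 -4.82  -1.442 -0.702] t 21.05
```

The stop was met at about yang -0.90. Static torque is now 0.245 N m, firm and below 0.3. Release, then rise.

```bash
python3 -m inch '[{"xyz":[0,0,0],"rot":[0,0,0]},{"xyz":[0,0,0],"rot":[0,0,0]},{"xyz":[0,0,0],"rot":[0,0,0]},{"xyz":[0,0,0],"rot":[0,0,0]},{"xyz":[0,0,0],"rot":[0,0,0]},{"xyz":[0,0,-8],"rot":[0,0,0]},{"xyz":[0,0,-30],"rot":[0,0,0]},{"xyz":[0,0,-60],"rot":[0,0,0]},{"xyz":[0,0,-90],"rot":[0,0,0]},{"xyz":[0,0,-112],"rot":[0,0,0]},{"xyz":[0,0,-120],"rot":[0,0,0]},{"xyz":[0,0,-120],"rot":[0,0,0]}]' 0 >/dev/null; python3 st.py 586.5 230 135; python3 - <<'E'
from h import *
m,im=snap('wrist','w5.png')
u,v=proj(m,[572.5,-54,108]); yy,xx=np.mgrid[:384,:512]; I=cv2.GaussianBlur(im,(3,3),0).astype(int)
mk=((I[...,1]>110)&(np.hypot(xx-u,yy-v)<20)).astype('uint8')
c,_=cv2.findContours(mk,cv2.RETR_EXTERNAL,cv2.CHAIN_APPROX_NONE); k=max(c,key=cv2.contourArea); e=cv2.fitEllipse(k); print(u,v,e,plane(m,*e[0],108))
s,si=snap('scene','s5.png')
c0=np.array([572.5,-53.8,78])
for n,M,J in(('w',m,im),('s',s,si)):
  J=J.astype('float32').mean(2)
  for r in (28,31):
    print(n,r,[int(cv2.remap(J,np.float32([[proj(M,c0+[r*np.cos(a),r*np.sin(a),0])[0]]]),np.float32([[proj(M,c0+[r*np.cos(a),r*np.sin(a),0])[1]]]),1)[0,0]) for a in np.arange(2.3,4.4,.1)])
  a=0.17; # focus direction check: scan at z 89
  p=[(b,int(cv2.remap(J,np.float32([[proj(M,np.array([572.5+28*np.cos(b),-53.8+28*np.sin(b),90]))[0]]]),np.float32([[proj(M,np.array([572.5+28*np.cos(b),-53.8+28*np.sin(b),90]))[1]]]),1)[0,0])) for b in np.arange(-.2,.6,.08).round(2)]; print(p)
E
```

```text
yang -0.88 pos [574.77 -53.51 162.16] tilt [ 0.0049 -0.0005] F [-0.1  0.7 -0.1] M [-0.098  0.124 -0.036] w 87.9 q6 0.766 t 22.05
tool delta [ 189.6  -211.13   27.07]
255.0915546116985 200.7176170138188 ((255.02101135253906, 200.72830200195312), (29.363832473754883, 30.520444869995117), 87.10430145263672) [572.45509006 -53.96017593 108.        ]
w 28 [85, 36, 31, 28, 29, 45, 128, 176, 202, 219, 212, 173, 119, 98, 137, 129, 106, 134, 128, 150, 199, 210]
w 31 [28, 38, 72, 64, 73, 78, 172, 225, 225, 224, 224, 209, 159, 184, 225, 222, 221, 222, 153, 151, 223, 224]
[(np.float64(-0.2), 109), (np.float64(-0.12), 99), (np.float64(-0.04), 77), (np.float64(0.04), 86), (np.float64(0.12), 152), (np.float64(0.2), 154), (np.float64(0.28), 68), (np.float64(0.36), 55), (np.float64(0.44), 57), (np.float64(0.52), 59)]
s 28 [194, 219, 179, 145, 134, 136, 126, 80, 41, 85, 139, 135, 87, 58, 46, 55, 77, 125, 138, 111, 40, 65]
s 31 [95, 139, 125, 128, 132, 135, 138, 134, 86, 39, 87, 131, 137, 118, 105, 113, 135, 134, 117, 68, 91, 157]
[(np.float64(-0.2), 49), (np.float64(-0.12), 44), (np.float64(-0.04), 37), (np.float64(0.04), 44), (np.float64(0.12), 124), (np.float64(0.2), 167), (np.float64(0.28), 101), (np.float64(0.36), 39), (np.float64(0.44), 34), (np.float64(0.52), 34)]
```

Focus screw still at 0.16, so the lens has not unscrewed. Moving on to the lens cap.

```bash
python3 -m inch '[{"xyz":[12,-13,0],"rot":[0,0,0]},{"xyz":[36,-40,0],"rot":[0,0,0]},{"xyz":[62,-69,0],"rot":[0,0,0]},{"xyz":[88,-98,0],"rot":[0,0,0]},{"xyz":[114,-127,0],"rot":[0,0,0]},{"xyz":[140,-156,10],"rot":[0,0,0]},{"xyz":[165,-184,30],"rot":[0,0,0]},{"xyz":[183,-204,55],"rot":[0,0,0]},{"xyz":[190,-211,75],"rot":[0,0,0]},{"xyz":[190,-211,80],"rot":[0,0,0]},{"xyz":[190,-211,80],"rot":[0,0,0]},{"xyz":[190,-211,80],"rot":[0,0,0]}]' >/dev/null; python3 -m inch '[{"xyz":[0,0,0],"rot":[0,0,0]},{"xyz":[0,0,0],"rot":[0,0,0]}]' >/dev/null
cat > cap.py <<'E'
from h import *
m,im=snap('wrist','w6.png')
u,v=proj(m,[586.5,230,14]); yy,xx=np.mgrid[:384,:512]; I=cv2.GaussianBlur(im,(3,3),0).astype(int)
mk=((I.max(2)<62)&(np.hypot(xx-u,yy-v)<42)).astype('uint8'); mk=cv2.morphologyEx(mk,cv2.MORPH_OPEN,np.ones((3,3)))
n,l,s,c=cv2.connectedComponentsWithStats(mk); k=1+np.argmax(s[1:,4]); cs,_=cv2.findContours((l==k).astype('uint8'),0,1); e=cv2.fitEllipse(cv2.convexHull(cs[0]))
P=plane(m,*e[0],14);print(u,v,s[k],e,P,plane(m,*e[0],7),'size',np.array(e[1])*np.linalg.norm(P-m['position'])/m['fx'])
E
python3 cap.py; python3 st.py 586.5 230 -31
```

```text
256.3601842067001 193.4180029478661 [ 233  168   48   48 1816] ((256.6544494628906, 191.48464965820312), (47.777435302734375, 47.97910690307617), 171.5966033935547) [588.01876284 230.91478443  14.        ] [586.58366331 229.72869572   7.        ] size [41.82611554 42.00266624]
yang -0.881 pos [586.04 229.51  80.89] tilt [0.0019 0.0006] F [ 0.1  0.2 -0.6] M [-0.087  0.166  0.024] w 87.5 q6 1.236 t 23.3667
tool delta [  0.46  -0.16 111.89]
```

```bash
python3 -m inch '[{"xyz":[1.2,0.1,8],"rot":[0,0,0]},{"xyz":[1.2,0.1,26],"rot":[0,0,0]},{"xyz":[1.2,0.1,54],"rot":[0,0,0]},{"xyz":[1.2,0.1,80],"rot":[0,0,0]},{"xyz":[1.2,0.1,98],"rot":[0,0,0]},{"xyz":[1.2,0.1,108],"rot":[0,0,0]},{"xyz":[1.2,0.1,112],"rot":[0,0,0]},{"xyz":[1.2,0.1,112],"rot":[0,0,0]},{"xyz":[1.2,0.1,112],"rot":[0,0,0]}]' >/dev/null; python3 cap.py; python3 st.py 587.3 230.3 -31.5
```

```text
257.8447425992462 252.27906744233084 [ 219  211   79   76 4826] ((258.18621826171875, 248.68954467773438), (76.91590118408203, 80.05522155761719), 94.1629867553711) [588.22185077 231.18764066  14.        ] [585.69730145 229.05297509   7.        ] size [41.429677   43.12062812]
yang -0.88 pos [587.15 231.34 -31.25] tilt [0.002  0.0007] F [-0.4  0.7 -1. ] M [-0.066  0.157 -0.029] w 87.8 q6 1.237 t 24.1667
tool delta [-0.55  0.9   0.25]
```

```bash
python3 -m inch '[{"xyz":[0,0,0],"rot":[0,0,0]},{"xyz":[0,0,0],"rot":[0,0,0]},{"xyz":[0,0,0],"rot":[0,0,0]},{"xyz":[0,0,0],"rot":[0,0,0]},{"xyz":[0,0,0],"rot":[0,0,0]},{"xyz":[0,0,0],"rot":[0,0,0]},{"xyz":[0,0,0],"rot":[0,0,0]},{"xyz":[0,0,0],"rot":[0,0,0]}]' 150|tail -2; python3 st.py; python3 -m inch '[{"xyz":[0,0,-2],"rot":[0,0,0]},{"xyz":[0,0,-12],"rot":[0,0,0]},{"xyz":[0,0,-36],"rot":[0,0,0]},{"xyz":[0,0,-74],"rot":[0,0,0]},{"xyz":[0,0,-112],"rot":[0,0,0]},{"xyz":[0,0,-140],"rot":[0,0,0]},{"xyz":[0,0,-155],"rot":[0,0,0]},{"xyz":[0,0,-160],"rot":[0,0,0]},{"xyz":[0,0,-160],"rot":[0,0,0]},{"xyz":[0,0,-160],"rot":[0,0,0]}]'|tail -2; python3 st.py 572.6 -53.9 129
```

```text
width: 42.5
grasp_force: 30.0
yang -0.88 pos [586.1  231.01 -32.4 ] tilt [-0. -0.] F [ 0.3 -0.1  1. ] M [-0.096  0.146  0.008] w 42.5 q6 1.237 t 24.8333
tool delta [-192.3   210.82 -105.39]
width: 42.9
grasp_force: 30.0
yang -0.88 pos [585.53 230.8  127.12] tilt [-0.0007 -0.0003] F [-0.2  0.1 -0.9] M [-0.065  0.15  -0.016] w 42.9 q6 1.237 t 25.6667
tool delta [-191.36  211.2    -1.79]
```

```bash
cat > hand.py <<'E'
from h import *
o=ctrl.get_obs(); m=ctrl.camera_model('wrist'); im=ctrl.get_image('wrist'); np.save('pics/hand.npy',im)
E,T=o['ee_pos'],R.from_rotvec(o['orientation']).as_matrix(); b=E[2]+32.4
u,v=proj(m,[E[0],E[1],b+14]); g=cv2.GaussianBlur(im,(3,3),0).max(2)
for du in (-6,0,6):
    col=g[:,int(round(u))+du]<75; r=int(v)
    a=r
    while col[a]: a-=1
    c=r
    while col[c]: c+=1
    X=lambda vv,z:(T.T@(plane(m,u+du,vv,z)-E))[0]
    s=21.5-np.sqrt(21.5**2-(du/1.7)**2)
    print(a,c,'x from top edge',X(a+.5,b)-21.5+s,'from low edge',X(c-.5,b+14)+21.5-s, g[a-3:a+4,int(u)],g[c-3:c+4,int(u)])
E
python3 hand.py
```

```text
207 288 x from top edge -1.4365669610638534 from low edge -0.5407818398085737 [130 111  81  49  26  17  17] [ 36  50  76 104 122 128 126]
206 288 x from top edge -1.1488301234614013 from low edge -0.2526334333543083 [137 130 111  81  49  26  17] [ 36  50  76 104 122 128 126]
206 287 x from top edge -0.8604284108768887 from low edge 0.07217066625139523 [137 130 111  81  49  26  17] [ 33  36  50  76 104 122 128]
```

```bash
python3 -m inch '[{"xyz":[-10,11,0],"rot":[0,0,0]},{"xyz":[-30,33,0],"rot":[0,0,0]},{"xyz":[-54,60,0],"rot":[0,0,0]},{"xyz":[-80,88,0],"rot":[0,0,0]},{"xyz":[-106,117,0],"rot":[0,0,0]},{"xyz":[-132,146,0],"rot":[0,0,0]},{"xyz":[-156,172,0],"rot":[0,0,0]},{"xyz":[-176,194,0],"rot":[0,0,0]},{"xyz":[-187,207,0],"rot":[0,0,0]},{"xyz":[-191,211,0],"rot":[0,0,0]},{"xyz":[-191,211,0],"rot":[0,0,0]},{"xyz":[-191,211,0],"rot":[0,0,0]}]' >/dev/null; python3 -m inch '[{"xyz":[0,0,10],"rot":[0,0,0]},{"xyz":[0,0,25],"rot":[0,0,0]},{"xyz":[0,0,33],"rot":[0,0,0]},{"xyz":[0,0,33],"rot":[0,0,0]},{"xyz":[0,0,33],"rot":[0,0,0]}]' >/dev/null; python3 - <<'E'
from h import *
P=[];
for i in range(6): P.append(ctrl.get_obs()['ee_pos']); im=ctrl.get_image('wrist')
E=np.mean(P,0); T=R.from_rotvec(ctrl.get_obs()['orientation']).as_matrix(); print(E, np.std(P,0), T.T@(np.array([573.2,-53.2,64.6])-E))
E
python3 st.py|head -1
```

```text
[573.54674003 -52.86530866  94.7387157 ] [0.38208291 0.27643298 0.50714806] [-5.02636101e-01  1.44832099e-02  3.01383739e+01]
yang -0.88 pos [573.74 -53.29  95.15] tilt [ 0.001  -0.0001] F [-0.4 -0.4  0.3] M [-0.07   0.072  0.025] w 42.4 q6 0.767 t 27.4333
```

```bash
python3 -m inch '[{"xyz":[-0.5,0,4],"rot":[0,0,0]},{"xyz":[-0.5,0,10],"rot":[0,0,0]},{"xyz":[-0.5,0,15],"rot":[0,0,0]},{"xyz":[-0.5,0,17],"rot":[0,0,0]},{"xyz":[-0.5,0,17],"rot":[0,0,0]}]' | sed -n '2p;4p'; python3 -m inch '[{"xyz":[0,0,1],"rot":[0,0,0]},{"xyz":[0,0,2],"rot":[0,0,0]},{"xyz":[0,0,3],"rot":[0,0,0]},{"xyz":[0,0,3],"rot":[0,0,0]}]' | sed -n '2p;4p'; python3 st.py|head -1
```

```text
ee_pos: [572.3, -53.6, 76.6]
ft_force: [-0.1, -0.5, 0.3]
ee_pos: [572.9, -53.6, 74.5]
ft_force: [1.0, -0.7, 0.6]
yang -0.88 pos [572.89 -53.59  74.49] tilt [-0.0001  0.    ] F [ 1.  -0.7  0.6] M [-0.037  0.155 -0.005] w 42.3 q6 0.766 t 28.1833
```

```bash
python3 -m inch '[{"xyz":[0,0,0.7],"rot":[0,0,0]},{"xyz":[0,0,1.4],"rot":[0,0,0]},{"xyz":[0,0,2],"rot":[0,0,0]},{"xyz":[0,0,2],"rot":[0,0,0]}]' | sed -n '2p;4p'; python3 st.py|head -1
```

```text
ee_pos: [572.8, -53.6, 72.5]
ft_force: [-0.3, -0.4, -0.0]
yang -0.88 pos [572.84 -53.61  72.48] tilt [-0.0002 -0.    ] F [-0.3 -0.4 -0. ] M [-0.086  0.109 -0.016] w 42.7 q6 0.766 t 28.5167
```

```bash
python3 -m inch '[{"xyz":[0,0,0.7],"rot":[0,0,0]},{"xyz":[0,0,1.4],"rot":[0,0,0]},{"xyz":[0,0,2],"rot":[0,0,0]},{"xyz":[0,0,2],"rot":[0,0,0]}]' | sed -n '2p;4p'; python3 st.py|head -1
```

```text
ee_pos: [572.9, -53.6, 70.4]
ft_force: [-0.3, 0.0, -0.4]
yang -0.88 pos [572.85 -53.61  70.44] tilt [-0.0002  0.    ] F [-0.3  0.  -0.4] M [-0.046  0.126 -0.007] w 42.3 q6 0.766 t 28.85
```

```bash
python3 -m inch '[{"xyz":[0,0,0.7],"rot":[0,0,0]},{"xyz":[0,0,1.4],"rot":[0,0,0]},{"xyz":[0,0,2],"rot":[0,0,0]},{"xyz":[0,0,2],"rot":[0,0,0]}]' | sed -n '2p;4p'; python3 -m inch '[{"xyz":[0,0,0.7],"rot":[0,0,0]},{"xyz":[0,0,1.4],"rot":[0,0,0]},{"xyz":[0,0,2],"rot":[0,0,0]},{"xyz":[0,0,2],"rot":[0,0,0]}]' | sed -n '2p;4p'; python3 st.py|head -1
```

```text
ee_pos: [572.8, -53.6, 68.4]
ft_force: [-0.3, -0.2, 0.3]
ee_pos: [572.8, -53.6, 66.4]
ft_force: [0.3, -0.9, -0.3]
yang -0.88 pos [572.83 -53.61  66.42] tilt [-0.0002  0.    ] F [ 0.3 -0.9 -0.3] M [-0.067  0.124 -0.007] w 42.9 q6 0.766 t 29.5167
```

```bash
python3 -m inch '[{"xyz":[0,0,0.5],"rot":[0,0,0]},{"xyz":[0,0,1],"rot":[0,0,0]},{"xyz":[0,0,1],"rot":[0,0,0]}]' | sed -n '2p;4p'; python3 st.py|head -1
```

```text
ee_pos: [572.9, -53.6, 65.5]
ft_force: [-0.4, -0.2, 0.3]
yang -0.88 pos [572.89 -53.61  65.49] tilt [-0.0001  0.    ] F [-0.4 -0.2  0.3] M [-0.038  0.072 -0.006] w 42.4 q6 0.766 t 29.7667
```

```bash
python3 -m inch '[{"xyz":[0,0,0.5],"rot":[0,0,0]},{"xyz":[0,0,0.5],"rot":[0,0,0]}]' | sed -n '2p;4p';  python3 -m inch '[{"xyz":[0,0,0.5],"rot":[0,0,0]},{"xyz":[0,0,0.5],"rot":[0,0,0]}]' | sed -n '2p;4p'
```

```text
ee_pos: [572.9, -53.6, 65.0]
ft_force: [0.8, 0.9, -0.6]
ee_pos: [573.0, -53.6, 64.6]
ft_force: [-0.7, 0.0, 0.4]
```

```bash
python3 -m inch '[{"xyz":[0,0,0.5],"rot":[0,0,0]},{"xyz":[0,0,0.5],"rot":[0,0,0]}]' | sed -n '2p;4p'
```

```text
ee_pos: [573.0, -53.6, 64.5]
ft_force: [-1.9, -0.3, 5.4]
```

```bash
python3 -m inch '[{"xyz":[0,0,0.4],"rot":[0,0,0]},{"xyz":[0,0,0.4],"rot":[0,0,0]}]' | sed -n '2p;4p'
```

```text
ee_pos: [573.0, -53.6, 64.5]
ft_force: [-2.9, 0.2, 8.8]
```

Seated at the predicted height (ee z 64.5) with an 8.8 N push. Release, rise and check.

```bash
python3 -m inch '[{"xyz":[0,0,-0.5],"rot":[0,0,0]},{"xyz":[0,0,-0.5],"rot":[0,0,0]},{"xyz":[0,0,-0.5],"rot":[0,0,0]},{"xyz":[0,0,-0.5],"rot":[0,0,0]},{"xyz":[0,0,-0.5],"rot":[0,0,0]},{"xyz":[0,0,-0.5],"rot":[0,0,0]},{"xyz":[0,0,-8],"rot":[0,0,0]},{"xyz":[0,0,-30],"rot":[0,0,0]},{"xyz":[0,0,-60],"rot":[0,0,0]},{"xyz":[0,0,-85],"rot":[0,0,0]},{"xyz":[0,0,-95],"rot":[0,0,0]},{"xyz":[0,0,-95],"rot":[0,0,0]}]' 0|tail -2; python3 -m inch '[{"xyz":[0,0,0],"rot":[0,0,0]},{"xyz":[0,0,0],"rot":[0,0,0]},{"xyz":[0,0,0],"rot":[0,0,0]}]'|head -2; python3 - <<'E'
from h import *
m,im=snap('wrist','w7.png'); x,y=map(int,proj(m,[572.6,-53.8,100]))
s,si=snap('scene','s7.png'); a,b=map(int,proj(s,[572.6,-53.8,85]))
cv2.imwrite('pics/j.png',np.hstack([cv2.resize(im[y-55:y+55,x-55:x+55],(400,400),interpolation=cv2.INTER_CUBIC),cv2.resize(si[b-40:b+40,a-40:a+40],(400,400),interpolation=cv2.INTER_CUBIC)])[:,:,::-1])
E
```

```text
width: 88.0
grasp_force: 0.0
t: 31.68
ee_pos: [571.7, -53.5, 157.0]
```

View pics/j.png

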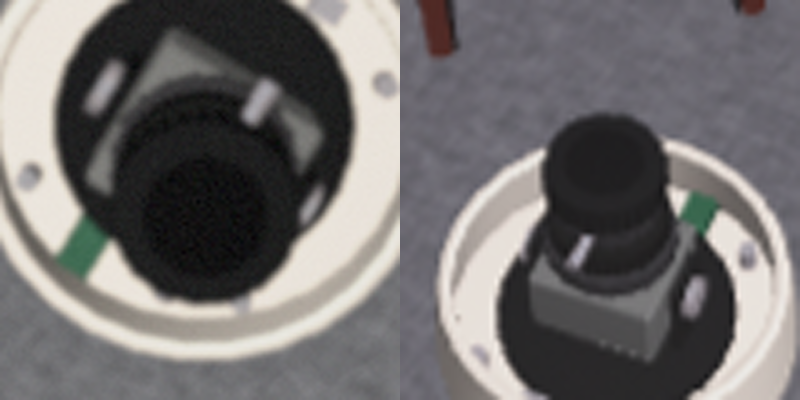

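The cap sits square on the lens in both views (wrist (205,210), scene (605,160)). The focus screw is unmoved, and the zoom screw, previously visible near the green tab, has turned out of view. Handing in.

```bash
python3 -c "
from workcell import ctrl
print(ctrl.close_job())"
```

```text
the job is handed in; nothing more can be done
None
```

The job is handed in at about 32 s: the zoom ring was turned about 0.84 rad to a firm stop (about 0.25 N m settled, with one in-motion reading of 0.34 against the 0.3 thread limit, but no sign the lens unscrewed), though the zoom screw was hidden so the stop was judged by torque; the lens cap was pushed home with about 9 N and released, sitting square.

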